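# Gauge the clearance under the gate with the right leaf

## Task

Find the clearance under the yellow gate bar with the stepped gauge leaves (blue grip thinnest, green, red thickest): take the thickest leaf that still goes under the bar with about 2 mm of play, slide its plain front end under the bar, in line with the passage, until it sticks out a few centimetres on the far side, and leave it lying flat there. The other two leaves must end lying flat on the bench, well clear of the gate.

Things in the scene. Friction and masses are not known exactly. Their poses are not given: they have to be found in the camera images.
- gate: Clearance gate bolted to the bench: two aluminium posts (20 mm deep, 16 wide, 78 tall, on dark feet 44 deep, 6 high, reaching 72 mm either side of the middle) and a yellow cross bar; 92 mm free between the posts. Origin on the bench midway between the posts, below the bar; x along the passage, away from the robot (yaw up to 0.3 rad either way), y from post to post, z up. Fixed.
- gate_bar (a joint): Height of the yellow bar: the value is the clearance, in m, from the bench to the flat underside of the bar (somewhere from 0.012 to 0.047). The bar is 16 mm deep along the passage and 18 mm high, and clamped: it does not give when pushed.
- leaf_thin: Gauge leaf, 8 mm thick: aluminium plate 100 mm long (x), 40 wide (y), flat on the bench, about 80 g, 1 dark dimple(s) near its front end. Upright blue grip block on its tail, 20 x 20 x 30 mm tall (8 to 38 mm above the underside), centred at x = -38 mm. Origin: centre of the plate's underside; x points from grip to front end, z up. Starts within 0.2 rad of world x.
- leaf_middle: Gauge leaf, 22 mm thick: aluminium plate 100 mm long (x), 40 wide (y), flat on the bench, about 140 g, 2 dark dimple(s) near its front end. Upright green grip block on its tail, 20 x 20 x 30 mm tall (22 to 52 mm above the underside), centred at x = -38 mm. Origin: centre of the plate's underside; x points from grip to front end, z up. Starts within 0.2 rad of world x.
- leaf_thick: Gauge leaf, 36 mm thick: aluminium plate 100 mm long (x), 40 wide (y), flat on the bench, about 200 g, 3 dark dimple(s) near its front end. Upright red grip block on its tail, 20 x 20 x 30 mm tall (36 to 66 mm above the underside), centred at x = -38 mm. Origin: centre of the plate's underside; x points from grip to front end, z up. Starts within 0.2 rad of world x.
There are look-alikes about, which are no part of the job. Leave any turquoise look-alike of the leaf_middle alone.

How it is judged:
At the end, for the whole second after the job is handed in: Right leaf (blue below 27 mm clearance, green 22 to 41, red above 36) flat and still under the bar: centre within 37 mm of the bar's middle along the passage, 26 mm across it, 17 degrees. Other leaves flat on the bench, centres over 100 mm from the gate's (((x of leaf_thin in the frame of gate between -0.037 and 0.037 m and y of leaf_thin in the frame of gate between -0.026 and 0.026 m and angle between the x axis of leaf_thin and the x axis of gate, either way round below 0.3 rad and height (world z) of leaf_thin below 0.005 m and angle between leaf_thin's own z axis and vertical below 0.1 rad and linear speed of leaf_thin below 0.02 m/s and value of joint gate_bar below 0.027 m and horizontal distance between each of leaf_middle, leaf_thick and gate above 0.1 m and angle between each of leaf_middle, leaf_thick's own z axis and vertical below 0.15 rad and height (world z) of each of leaf_middle, leaf_thick below 0.008 m) or (x of leaf_middle in the frame of gate between -0.037 and 0.037 m and y of leaf_middle in the frame of gate between -0.026 and 0.026 m and angle between the x axis of leaf_middle and the x axis of gate, either way round below 0.3 rad and height (world z) of leaf_middle below 0.005 m and angle between leaf_middle's own z axis and vertical below 0.1 rad and linear speed of leaf_middle below 0.02 m/s and value of joint gate_bar below 0.041 m and horizontal distance between each of leaf_thin, leaf_thick and gate above 0.1 m and angle between each of leaf_thin, leaf_thick's own z axis and vertical below 0.15 rad and height (world z) of each of leaf_thin, leaf_thick below 0.008 m) or (x of leaf_thick in the frame of gate between -0.037 and 0.037 m and y of leaf_thick in the frame of gate between -0.026 and 0.026 m and angle between the x axis of leaf_thick and the x axis of gate, either way round below 0.3 rad and height (world z) of leaf_thick below 0.005 m and angle between leaf_thick's own z axis and vertical below 0.1 rad and linear speed of leaf_thick below 0.02 m/s and horizontal distance between each of leaf_thin, leaf_middle and gate above 0.1 m and angle between each of leaf_thin, leaf_middle's own z axis and vertical below 0.15 rad and height (world z) of each of leaf_thin, leaf_middle below 0.008 m))); the robot touches nothing.
It also fails if it takes over 38 s, if anything falls off the work surface, if the arm or the gripper's body presses on something with over 40 N, if the wrist force passes 120 N, or if a joint passes its speed limit or range.

## Robot

A 6-joint arm with a two-finger parallel gripper is mounted at the origin on a cart in front of the work surface, level with it; the furniture and walls round the work are solid. World frame = base frame: x ahead of the robot, y to its left, z up, the work surface at z = 0. Lengths are in m, angles in rad, forces in N, time in s.
With the tool pointing down it reaches from about 0.25 to 0.725 m from the base axis. Payload 4 kg.
Tool frame: the origin (TCP) lies midway between the tips of the shut fingers; the grasp point (between the pads) lies 19 mm behind it (arm.grip_depth is the distance from the TCP to the grasp point, in m); z points along the fingers, y is the line along which they close (so a half turn about z gives the same grasp; the last joint's range is limited). The gripper opens to 85 mm and grips with 20 to 120 N. Pads are 22 mm wide; open, the fingers measure 114 mm over their backs; the gripper's body (76 mm by 85 mm) begins 54 mm behind the grasp point. The pads swing forward as they close: fully open they stand 13 mm farther back than shut.
Start: joints at [-1.254, 0.241, 0.005, 1.335, 0, 1.571], TCP at [0.156, -0.475, 0.231] pointing down, gripper open.
Joint ranges: [-2.72, 2.72], [-1.05, 1.87], [-1.09, 1.28], [-1.99, 2.15], [-1.42, 1.44], [-3.14, 3.14]. Speed limits (rad/s): [2.79, 2.79, 3.14, 3.14, 3.14, 3.14].

## Interface

Orientations are given as a unit quaternion [w, x, y, z].
In Python, from plant import arm, cams, hand_in, silhouettes, tip_of gives the robot as it stands.
- The arm moves only by the shell command python3 -m crank 'ROWS' [FORCE]. ROWS is JSON, a list of rows, each a list of 7 numbers: the turn, a rotation vector about the tool's x, y, z as a fraction of full scale, then the shift along the tool's x, y, z as a fraction of full scale, then the closure, from 0 (fully open) to 1 (shut). A call has 1 to 10 rows; each row shifts and turns the commanded pose from where the row before left it, along the tool's axes as they then stand; what a row does not reach is not made up. Full scale, the value 1, is 75 mm for a shift and 0.1 rad for a turn. A row lasts 1/12 s, in which the tool goes at most 41.7 mm and 7.16 degrees, less where a joint would pass 70% of its speed; a pose out of reach is approached as far as the arm can. A call with a number of a shift or a turn outside -1 to 1 is refused whole. A call with a gripper value outside its range is refused whole. The fingers move at their own pace and stop on an object; FORCE is the grip in N (left out, the last holds). Time passes only in rows, so rows that do not move let the fingers close. It gives the time, the measured TCP pose, the force, the opening and the grip force at its end, in the units of the state.
- arm.observe(): the state, without advancing time (a new reading comes with each control period).
- cams.grab_frame(name): name is "side" or "top"; returns (picture, depth): 480x640x3 uint8, red, green, blue; 480x640 float32, m along the optical axis (not along the pixel's ray), 0 where there is no reading.
- cams.camera_model(name): a dict with "fx", "fy", "cx", "cy" (pixels), "xyz" and "rotation" of the camera in the world. Camera axes: x right, y down, z forward; pixel columns grow to the right and rows downward; lengths in m; the calibration is good to about 2 mm. A picture is of the moment at which its call begins. camera_model takes no time and is no camera call.
- hand_in(): hands the job in; it is judged then, once.
Trained networks look in the newest picture that a camera, given by its name, has taken for a name from the list of things; names that differ only in an ending like _2 or _b are one class to them, and where a whole thing is asked for, a point or a joint stands for the part that bears it (a point fixed in the world has none). Each returns a list of dicts, best first, with "conf" (0 to 1); they miss things now and then, are a little off and sometimes report something else, mostly with a low value. They report only what shows in the picture. A call takes as long as a camera call. They do not tell look-alikes from the thing itself.
- silhouettes(camera, query): "region" (480x640 bool, what is visible of it) and "extent" ([left, top, width, height] in pixels, round what is visible of it).
- tip_of(camera, query): "point" ([column, row] in pixels: a listed point, or the origin of a listed thing).
The state is a dict: "t": time; "joint_positions": joint angles; "dq": joint speeds; "tau": joint torques, N m; "tool_pos": TCP position; "tcp_rot": TCP orientation; "force": force on the tool from outside, world axes, zero at the start; "torque": the same for the moment, N m; "opening": opening from 0.0 (shut) to 1.0 (fully open); "finger_force": force on a finger pad.
Only numpy, scipy, OpenCV 4.12 (cv2) and the standard library are available. Lean on these libraries where they do the work, as an engineer would, in place of code of your own. Each camera call takes 0.05 s, during which the arm holds its last target. There are 200 camera calls.

## Working session

There is one attempt and no reset: what is moved stays moved. The work goes in short steps, Python scripts to look and compute and a shell command to move; the robot and the scene stay as the last step left them, time stands still between calls to the robot, and variables do not carry over. Pictures are saved under pics/ and viewed, at most 10 in all, crops included, and the job is handed in when it is done.

```bash
mkdir -p pics; cat > h.py <<'E'
import numpy as np, cv2
from plant import arm, cams, hand_in, silhouettes, tip_of
def world(c,d,uv):
    m=cams.camera_model(c); uv=np.atleast_2d(uv).astype(float)
    z=np.array([d[int(v),int(u)] for u,v in uv])
    p=np.c_[(uv[:,0]-m['cx'])/m['fx']*z,(uv[:,1]-m['cy'])/m['fy']*z,z]
    R=np.array(m['rotation']); 
    if R.size==4:
        from scipy.spatial.transform import Rotation as Ro; R=Ro.from_quat(R[[1,2,3,0]]).as_matrix()
    return p@R.T+np.array(m['xyz'])
def cloud(c,d,mask):
    v,u=np.nonzero(mask&(d>0)); return world(c,d,np.c_[u,v]),np.c_[u,v]
E
python3 - <<'E'
from h import *
ims=[]
for c in("side","top"):
    im,d=cams.grab_frame(c); np.save(c+'.npy',d); cv2.imwrite(c+'.png',im[:,:,::-1]); cv2.imwrite(f'pics/{c}0.png',im[:,:,::-1])
    print(c,cams.camera_model(c))
    for q in("gate","gate_bar","leaf_thin","leaf_middle","leaf_thick"):
        for s in silhouettes(c,q):
            P,_=cloud(c,d,s['region']); print(c,q,round(s['conf'],2),s['extent'],np.median(P,0).round(3),P.min(0).round(3),P.max(0).round(3))
print(arm.observe())
E
```

```text
side {'fx': 625.0698251959635, 'fy': 625.0698251959635, 'cx': 323.2837217962043, 'cy': 240.22750264581668, 'xyz': array([-0.05077553, -1.62647387,  0.78178745]), 'rotation': array([-0.50539713,  0.84019387, -0.16961295,  0.09939539])}
side gate 0.83 [302.1, 168.2, 27.5, 44.3] [ 0.585 -0.052  0.042] [ 0.56  -0.098 -0.564] [1.161 1.44  0.08 ]
side gate_bar 0.48 [305.5, 178.1, 14.3, 20.0] [ 0.584 -0.011  0.047] [ 0.572 -0.092  0.034] [0.598 0.033 0.054]
side leaf_thin 0.65 [295.1, 236.0, 40.2, 21.1] [ 0.463 -0.303  0.008] [ 0.426 -0.4   -0.003] [ 0.533 -0.222  0.055]
side leaf_thin 0.24 [319.1, 247.4, 41.1, 20.2] [ 0.499 -0.402  0.02 ] [ 0.456 -0.417 -0.001] [ 0.558 -0.366  0.054]
side leaf_middle 0.89 [318.4, 245.3, 42.5, 23.7] [ 0.499 -0.402  0.02 ] [ 0.456 -0.417 -0.004] [ 0.558 -0.306  0.055]
side leaf_middle 0.7 [307.0, 308.8, 41.5, 39.4] [ 0.363 -0.669  0.02 ] [ 0.339 -0.701 -0.004] [ 0.406 -0.567  0.055]
side leaf_thick 0.83 [281.8, 210.4, 37.0, 25.5] [ 0.462 -0.204  0.029] [ 0.418 -0.226 -0.003] [ 0.518 -0.091  0.066]
top {'fx': 521.5933170648769, 'fy': 521.5933170648769, 'cx': 
[... 837 characters left out ...]
8 -0.165  0.069]
{'t': 0.6, 'joint_positions': array([-1.25398314e+00,  2.40565695e-01,  5.01515454e-03,  1.33520650e+00,
       -2.16792833e-06,  1.57078170e+00]), 'dq': array([-0.00112812, -0.00042882,  0.00184098,  0.00189191,  0.00038996,
       -0.00079839]), 'tau': array([-2.42202050e-04, -3.71974003e+01,  2.52570391e+01,  1.40628199e-03,
       -1.87625540e-05, -1.38491032e-06]), 'tool_pos': array([ 0.15577076, -0.47512107,  0.23132941]), 'tcp_rot': array([1.95677776e-05, 9.87478735e-01, 1.57752171e-01, 2.02800111e-06]), 'force': array([-0.35669386, -0.09738204, -0.09974964]), 'torque': array([ 0.08443083,  0.01180781, -0.02734505]), 'finger_force': 0.0, 'opening': 0.9952257718561385}
```

View pics/side0.png

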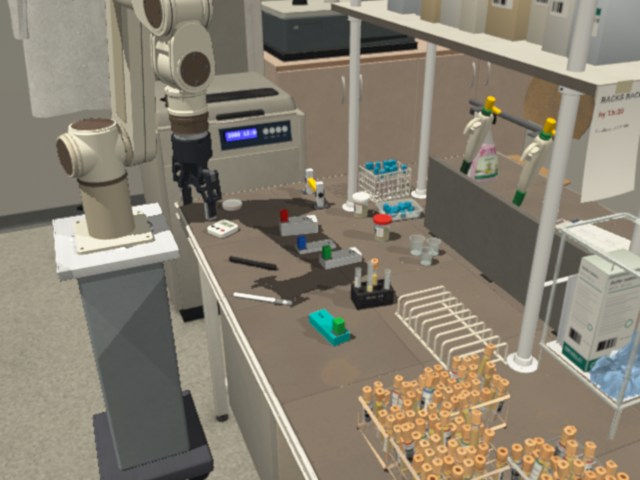

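View pics/top0.png

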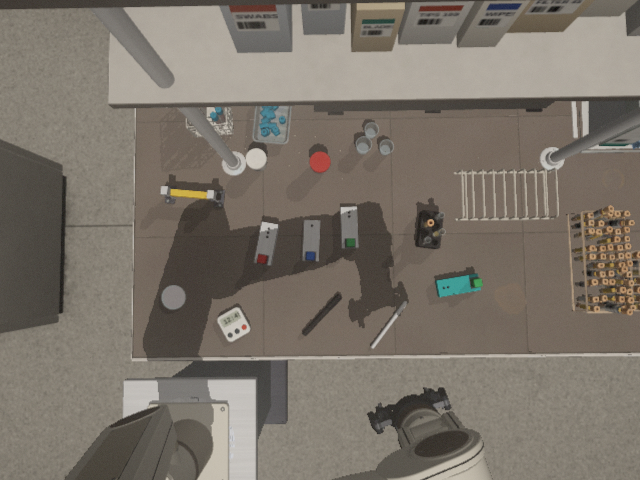

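Three leaf-like things by the gate: red (263,243), blue (312,241), and green (349,228) in the top view. The turquoise one at (459,286) is the look-alike, so the grey-plated green leaf is the one meant. The gate is at (193,194). Next I'll measure the bar accurately and make a crop.

```bash
cat > meas.py <<'E'
from h import *
def leafpose(im,d,col,h):
    hsv=cv2.cvtColor(im,cv2.COLOR_RGB2HSV)
    lo,hi={'r':(0,8),'g':(55,75),'b':(105,125)}[col]
    m=(hsv[...,0]>=lo)&(hsv[...,0]<=hi)&(hsv[...,1]>130)&(hsv[...,2]>50)
    return m
def run():
    for c in("side","top"):
        im,d=cams.grab_frame(c)
        hsv=cv2.cvtColor(im,cv2.COLOR_RGB2HSV)
        m=(hsv[...,0]>=18)&(hsv[...,0]<=32)&(hsv[...,1]>150)&(hsv[...,2]>90)
        P,uv=cloud(c,d,m); k=(abs(P[:,0]-.588)<.04)&(abs(P[:,1]+.015)<.07); P=P[k];uv=uv[k]
        print(c,'bar n',len(P),'z hist',np.histogram(P[:,2],np.arange(.02,.08,.003)))
        for q in("leaf_thin","leaf_middle","leaf_thick","gate"):
            for s in silhouettes(c,q)[:3]:
                if s['conf']<.4: continue
                r=s['region'];P,_=cloud(c,d,r)
                rect=cv2.minAreaRect(np.argwhere(r)[:,::-1].astype(np.float32))
                h={'leaf_thin':.008,'leaf_middle':.022,'leaf_thick':.036,'gate':.078}[q]
                z=P[:,2]; top=P[abs(z-h)<.005]; grip=P[abs(z-h-.03)<.006]
                if q=='gate':
                    a=top[top[:,1]>-.015].mean(0);b=top[top[:,1]<-.015].mean(0)
                    print(c,q,'posts',a.round(4),b.round(4),'mid',((a+b)/2).round(4),'yaw',np.arctan2(-(a-b)[0],(a-b)[1]).round(3));continue
                br=cv2.minAreaRect((P[z>.003][:,:2]*1000).astype(np.float32))
                print(c,q,'conf%.2f'%s['conf'],'topz',np.median(top[:,2]).round(4),'grip',grip.mean(0).round(4) if len(grip) else None,len(grip),'rect',np.round(br[0],1),np.round(br[1],1),round(br[2],1))
    return
if __name__=='__main__':run()
E
python3 meas.py
python3 - <<'E'
import cv2,numpy as np
a=cv2.imread('pics/top0.png')[165:280,150:370]; b=cv2.imread('pics/side0.png')[160:280,270:390]
a=cv2.resize(a,(800,418),interpolation=cv2.INTER_CUBIC)[:300]
b=cv2.resize(cv2.imread('pics/side0.png')[165:215,290:390],(600,300),interpolation=cv2.INTER_CUBIC)
o=np.zeros((600,800,3),np.uint8);o[:300]=a;o[300:,:600]=b;cv2.imwrite('pics/crop1.png',o)
E
```

```text
side bar n 71 z hist (array([ 0,  0,  0,  0,  1,  4,  5,  5,  6, 16, 24, 10,  0,  0,  0,  0,  0,
        0,  0]), array([0.02 , 0.023, 0.026, 0.029, 0.032, 0.035, 0.038, 0.041, 0.044,
       0.047, 0.05 , 0.053, 0.056, 0.059, 0.062, 0.065, 0.068, 0.071,
       0.074, 0.077]))
side leaf_thin conf0.80 topz 0.0068 grip [ 0.4385 -0.2991  0.0361] 33 rect [ 475.2 -334.7] [125.2 100.6] 85.6
side leaf_middle conf0.66 topz 0.0212 grip [ 0.3716 -0.6859  0.0499] 72 rect [ 365.3 -647. ] [ 42.6 104.3] 7.9
side leaf_middle conf0.63 topz 0.0209 grip [ 0.4682 -0.3956  0.0495] 32 rect [ 507.8 -391.3] [103.2  52.1] 4.1
side leaf_thick conf0.73 topz 0.035 grip [ 0.4327 -0.1879  0.0637] 28 rect [ 469.8 -194.3] [ 51.9 100.6] 77.4
side gate posts [0.5918 0.0366 0.0765] [ 0.5822 -0.0713  0.0765] mid [ 0.587  -0.0173  0.0765] yaw -0.089
top bar n 249 z hist (array([  0,   0,   0,   0,   0,   3,   6,   3,  12,  62, 105,  50,   8,
         0,   0,   0,   0,   0,   0]), array([0.02 , 0.023, 0.026, 0.029, 0.032, 0.035, 0.038, 0.041, 0.044,
       0.047, 0.05 , 0.053, 0.056, 0.059, 0.062, 0.065, 0.068, 0.071,
       0.074, 0.077]))
top leaf_middle conf0.97 topz 0.0214 grip [ 0.4712 -0.3901  0.0512] 72 rect [ 509.9 -389.8] [99.8 40.2] 0.6
top leaf_middle conf0.61 topz 0.0215 grip [ 0.3737 -0.6824  0.0511] 72 rect [ 368.2 -646. ] [ 39.6 100.5] 9.0
top leaf_thick conf0.68 topz 0.0352 grip [ 0.4349 -0.1838  0.0649] 72 rect [ 472.4 -190.9] [41.1 98.1] 78.9
top gate posts [0.5964 0.0391 0.0768] [ 0.5857 -0.0674  0.0775] mid [ 0.591  -0.0142  0.0771] yaw -0.1
```

View pics/crop1.png

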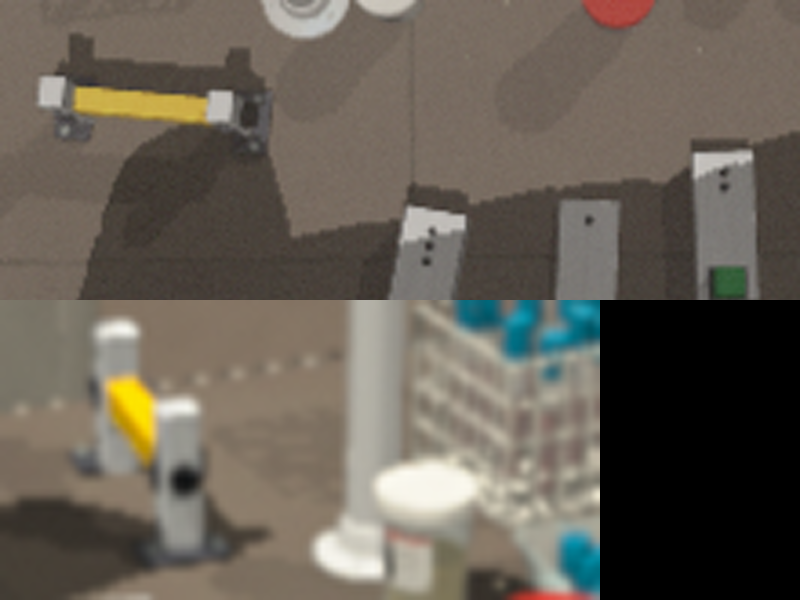

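Crop: the grey-plated leaf with the green grip and two dimples is leaf_middle. Bar top is about 52 mm, so the clearance is about 34 mm: red (36) does not go and green (22) does. Red and blue already lie more than 0.2 m from the gate.

Gate is at (0.589, -0.0155), yaw -0.095. Green grip is at (0.471, -0.390), yaw about 0.01.

```bash
python3 -m crank '[[0,0,0.8,0,0,0,0.3],[0,0,0.8,0,0,0,0.3],[0,0,0.8,0,0,0,0.3],[0,0,0.7,0,0,0,0.3],[0,0,0,0.4,-0.2,0.2,0.3],[0,0,0,0.5,-0.2,0.2,0.3],[0,0,0,0.5,-0.2,0.2,0.3],[0,0,0,0.5,-0.2,0.2,0.3],[0,0,0,0.5,-0.2,0.2,0.3],[0,0,0,0,0,0,0.3]]' 60
```

```text
t: 1.93
tool_pos: [0.3349, -0.3969, 0.1553]
tcp_rot: [-0.002, 1.0, 0.007, 0.0]
force: [-1.0, -0.2, -0.0]
opening: 0.698
finger_force: 0.0
```

```bash
python3 -m crank '[[0,0,0,0.46,-0.03,0.2,0.3],[0,0,0,0.46,-0.03,0.2,0.3],[0,0,0,0.45,0,0.2,0.3],[0,0,0,0.45,0,0.2,0.3],[0,0,0,0,0,0.2,0.3],[0,0,0,0,0,0,0.3],[0,0,0,0,0,0,0.3]]'; python3 - <<'E'
from h import *
im,d=cams.grab_frame('side'); cv2.imwrite('pics/c2.png',cv2.resize(im[200:290,260:380],(800,600),interpolation=cv2.INTER_CUBIC)[:,:,::-1])
E
```

```text
t: 2.52
tool_pos: [0.4656, -0.3948, 0.0821]
tcp_rot: [-0.001, 1.0, 0.004, -0.002]
force: [0.2, -0.2, 0.1]
opening: 0.696
finger_force: 0.0
```

View pics/c2.png

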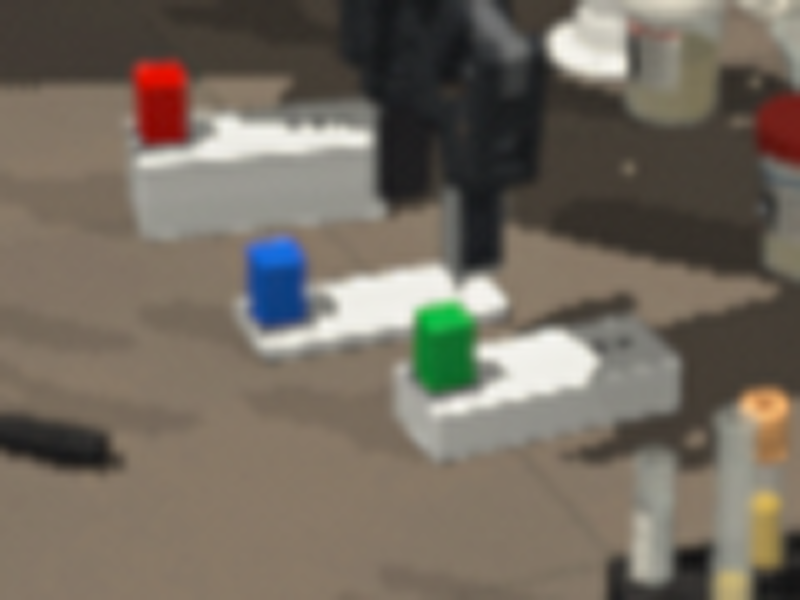

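The fingers straddle the green grip (445,340 in the crop), tips at about (405,200) and (475,265). I'll go down and grip.

```bash
python3 -m crank '[[0,0,0,0.07,-0.05,0,0.3],[0,0,0,0,0,0.2,0.3],[0,0,0,0,0,0.2,0.3],[0,0,0,0,0,0.2,0.3],[0,0,0,0,0,0.12,0.3],[0,0,0,0,0,0,0.3]]'; python3 -m crank '[[0,0,0,0,0,0,0.9],[0,0,0,0,0,0,0.9],[0,0,0,0,0,0,0.9],[0,0,0,0,0,0,0.9],[0,0,0,0,0,0,0.9],[0,0,0,0,0,0,0.9]]' 60
```

```text
t: 3.07
tool_pos: [0.4707, -0.3911, 0.0284]
tcp_rot: [-0.001, 1.0, 0.003, -0.001]
force: [-0.6, 0.4, -0.5]
opening: 0.698
finger_force: 0.0
t: 3.57
tool_pos: [0.4729, -0.3924, 0.0309]
tcp_rot: [0.001, 1.0, 0.003, 0.001]
force: [-0.8, 1.0, 6.2]
opening: 0.215
finger_force: 59.3
```

```bash
python3 -m crank '[[0,0,0,0,0,-0.2,0.9],[0,0,0,0,0,-0.3,0.9],[0,0,0,0,0,-0.4,0.9],[0,0,0,0,0,-0.4,0.9],[0,0,0,0,0,0,0.9],[0,0,0,0,0,0,0.9]]'; python3 - <<'E'
from h import *
im,d=cams.grab_frame('side'); cv2.imwrite('pics/c3.png',cv2.resize(im[170:290,250:410],(800,600),interpolation=cv2.INTER_CUBIC)[:,:,::-1])
E
```

```text
t: 4.07
tool_pos: [0.4733, -0.3928, 0.1291]
tcp_rot: [0.002, 1.0, 0.003, 0.002]
force: [-0.1, -0.1, -3.7]
opening: 0.217
finger_force: 58.6
```

View pics/c3.png

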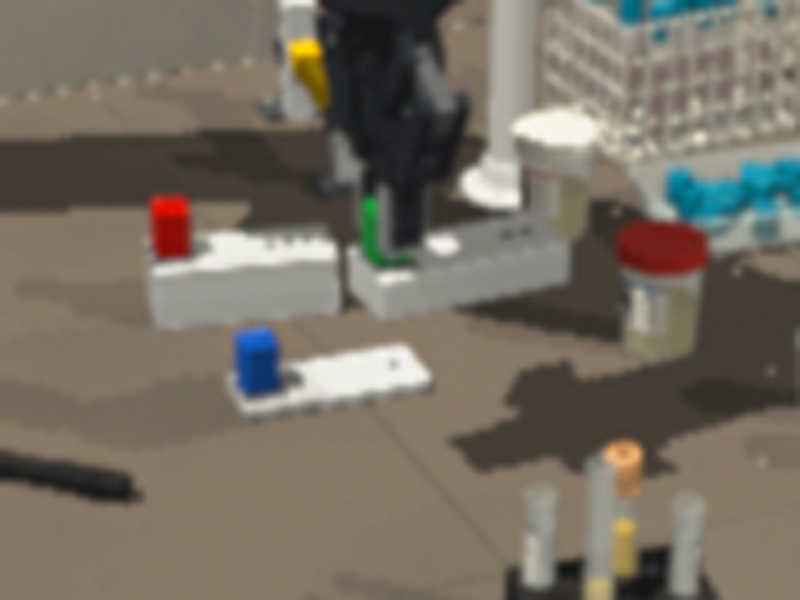

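The green leaf hangs level in the grip at (450,260). I'll carry it over the blue and red leaves to the front of the gate.

```bash
python3 -m crank '[[0,0,0,-0.05,-0.2,0,0.9],[0,0,0,-0.05,-0.4,0,0.9],[0,0,0,-0.05,-0.45,0,0.9],[0,0,0,-0.05,-0.45,0,0.9],[0,0,0,-0.05,-0.45,0,0.9],[0,0,0,-0.05,-0.45,0,0.9],[0,0,0,-0.05,-0.45,0,0.9],[0,0,0,-0.05,-0.45,0,0.9],[0,0,0,0,-0.45,0,0.9],[0,0,0,0,-0.45,0,0.9]]'; python3 -m crank '[[0,0,0,0,-0.4,0,0.9],[0,0,0,0,-0.3,0,0.9],[0,0,0,0,-0.2,0,0.9],[0,0,0.5,0,0,0,0.9],[0,0,0.5,0,0,0,0.9],[0,0,0,0,0,0,0.9],[0,0,0,0,0,0,0.9]]'
```

```text
t: 4.95
tool_pos: [0.4376, -0.0751, 0.125]
tcp_rot: [-0.0, 1.0, 0.003, -0.002]
force: [0.1, 0.2, -1.6]
opening: 0.218
finger_force: 58.7
t: 5.53
tool_pos: [0.4369, -0.0273, 0.1253]
tcp_rot: [-0.007, 0.999, -0.036, -0.002]
force: [-0.4, 0.1, -0.8]
opening: 0.22
finger_force: 58.7
```

```bash
python3 -m crank '[[0,0,0.25,0,-0.2,0,0.9],[0,0,0,0,-0.15,0,0.9],[0,0,0,0,0,0.3,0.9],[0,0,0,0,0,0.3,0.9],[0,0,0,0,0,0.25,0.9],[0,0,0,0,0,0.2,0.9],[0,0,0,0,0,0,0.9],[0,0,0,0,0,0,0.9]]'; python3 - <<'E'
from h import *
A=[]
for c in('side','top'):
    im,d=cams.grab_frame(c)
    cr=im[160:250,265:385] if c=='side' else im[170:260,130:250]
    A.append(cv2.resize(cr,(400,300),interpolation=cv2.INTER_CUBIC))
    for q in("leaf_middle","gate"):
        for s in silhouettes(c,q)[:2]:
            P,_=cloud(c,d,s['region'])
            if q=='gate':
                t=P[abs(P[:,2]-.078)<.005]; a=t[t[:,1]>-.015].mean(0);b=t[t[:,1]<-.015].mean(0);print(c,'gate',((a+b)/2).round(4))
            else:
                z=P[:,2]; br=cv2.minAreaRect((P[(z>.01)&(z<.048)][:,:2]*1000).astype(np.float32)); print(c,q,round(s['conf'],2),br,np.percentile(z,[5,25,50,75,95]).round(3))
cv2.imwrite('pics/c4.png',np.hstack(A)[:,:,::-1])
E
```

```text
t: 6.2
tool_pos: [0.4378, -0.0204, 0.048]
tcp_rot: [-0.016, 0.999, -0.034, -0.001]
force: [-0.1, 1.0, -1.4]
opening: 0.217
finger_force: 58.7
side leaf_middle 0.87 ((366.09442138671875, -648.0932006835938), (41.72165298461914, 102.7197036743164), 8.326241493225098) [0.005 0.015 0.021 0.023 0.05 ]
side leaf_middle 0.83 ((472.3581848144531, -26.88994598388672), (102.84890747070312, 52.774784088134766), 0.23563799262046814) [0.017 0.025 0.035 0.038 0.045]
side gate [ 0.5881 -0.016   0.0762]
top leaf_middle 0.89 ((367.88739013671875, -645.76513671875), (40.064823150634766, 100.38851928710938), 9.654386520385742) [0.016 0.02  0.022 0.024 0.051]
top leaf_middle 0.57 ((476.9342346191406, -23.834062576293945), (40.18685531616211, 99.82842254638672), 87.83076477050781) [0.029 0.037 0.039 0.041 0.044]
top gate [ 0.591  -0.0144  0.0771]
```

View pics/c4.png

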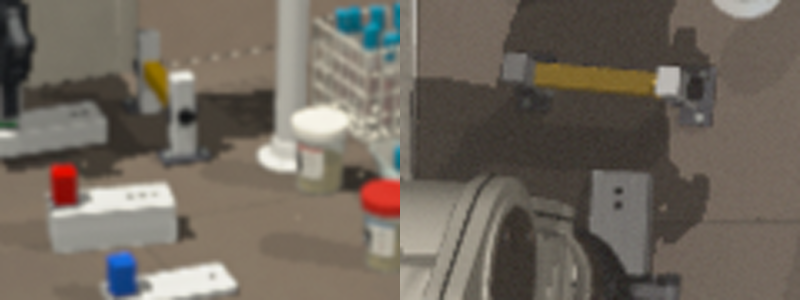

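```bash
python3 -c "
from h import *;print(arm.observe()['joint_positions'].round(3))"; python3 -m crank '[[0,0,-0.3,0,0,0,0.9],[0,0,0,0,0,0.15,0.9],[0,0,0,0,0,0.03,0.9],[0,0,0,0,0,0,0.9]]';  python3 -c "
from h import *;print(arm.observe()['joint_positions'].round(3))"
```

```text
[-0.07   0.298 -0.442  0.83   0.032  3.141]
t: 6.83
tool_pos: [0.4381, -0.0203, 0.0349]
tcp_rot: [-0.016, 1.0, -0.019, -0.0]
force: [-0.9, 0.1, -1.0]
opening: 0.215
finger_force: 58.8
[-0.069  0.32  -0.459  0.794  0.032  3.112]
```

Joint 6 is at its limit. I'll set the leaf down here, give the tool a half turn and regrasp.

```bash
python3 -m crank '[[0,0,0,0,0,0.05,0.9],[0,0,0,0,0,0,0.9],[0,0,0,0,0,0,0.3],[0,0,0,0,0,0,0.3],[0,0,0,0,0,0,0.3],[0,0,0,0,0,-0.3,0.3],[0,0,0,0,0,-0.5,0.3],[0,0,0,0,0,-0.5,0.3],[0,0,0,0,0,0,0.3]]'
python3 -m crank '[[0,0,-1,0,0,0,0.3],[0,0,-1,0,0,0,0.3],[0,0,-1,0,0,0,0.3],[0,0,-1,0,0,0,0.3],[0,0,-1,0,0,0,0.3],[0,0,-1,0,0,0,0.3],[0,0,-1,0,0,0,0.3],[0,0,-1,0,0,0,0.3],[0,0,-1,0,0,0,0.3],[0,0,-1,0,0,0,0.3]]'
python3 -m crank '[[0,0,-1,0,0,0,0.3],[0,0,-1,0,0,0,0.3],[0,0,-1,0,0,0,0.3],[0,0,-1,0,0,0,0.3],[0,0,-1,0,0,0,0.3],[0,0,-1,0,0,0,0.3],[0,0,-1,0,0,0,0.3],[0,0,-1,0,0,0,0.3],[0,0,-1,0,0,0,0.3],[0,0,-1,0,0,0,0.3]]'
python3 -m crank '[[0,0,-1,0,0,0,0.3],[0,0,-1,0,0,0,0.3],[0,0,-1,0,0,0,0.3],[0,0,-1,0,0,0,0.3],[0,0,-1,0,0,0,0.3],[0,0,-1,0,0,0,0.3],[0,0,-1,0,0,0,0.3],[0,0,-1,0,0,0,0.3],[0,0,-1,0,0,0,0.3],[0,0,-1,0,0,0,0.3]]'
python3 -c "
from h import *;print(arm.observe()['joint_positions'].round(3))"; python3 meas.py | grep middle
```

```text
t: 7.58
tool_pos: [0.4434, -0.0238, 0.1356]
tcp_rot: [-0.016, 1.0, -0.019, 0.007]
force: [1.0, -0.2, 0.6]
opening: 0.702
finger_force: 0.0
t: 8.42
tool_pos: [0.4386, -0.0234, 0.1289]
tcp_rot: [-0.014, 0.885, 0.465, 0.008]
force: [-0.3, -0.3, 0.3]
opening: 0.701
finger_force: 0.0
t: 9.25
tool_pos: [0.4386, -0.0234, 0.1289]
tcp_rot: [-0.008, 0.554, 0.832, 0.014]
force: [0.3, -0.3, 0.3]
opening: 0.701
finger_force: 0.0
t: 10.08
tool_pos: [0.4386, -0.0233, 0.129]
tcp_rot: [-0.0, 0.087, 0.996, 0.016]
force: [0.8, 0.8, -0.3]
opening: 0.697
finger_force: 0.0
[-0.075  0.199 -0.33   1.043  0.032  0.1  ]
side leaf_middle conf0.80 topz 0.0211 grip [ 0.3717 -0.686   0.0499] 73 rect [ 365.9 -647.4] [ 43.6 105.4] 8.2
side leaf_middle conf0.57 topz 0.0205 grip [ 0.4365 -0.0243  0.0497] 26 rect [475.6 -88.5] [103.3 182. ] 1.8
top leaf_middle conf0.73 topz 0.0215 grip None 0 rect [489.7 -21.9] [41.1 73.1] 89.7
top leaf_middle conf0.73 topz 0.0209 grip None 0 rect [ 479.7 -297.7] [39.7 98.6] 86.7
top leaf_middle conf0.56 topz 0.0216 grip [ 0.3739 -0.6828  0.0513] 75 rect [ 368.  -645.5] [ 40.4 100.1] 9.0
```

```bash
python3 -m crank '[[0,0,-0.7,0,0,0,0.3],[0,0,-0.7,0,0,0,0.3],[0.32,0,0,0,0.04,0,0.3],[0,0,0,0,0,0.3,0.3],[0,0,0,0,0,0.3,0.3],[0,0,0,0,0,0.2,0.3],[0,0,0,0,0,0,0.3],[0,0,0,0,0,0,0.3]]'
```

```text
t: 11.25
tool_pos: [0.4379, -0.0203, 0.0684]
tcp_rot: [-0.001, 0.02, 1.0, 0.0]
force: [-0.2, 0.2, 0.9]
opening: 0.7
finger_force: 0.0
```

Now down to about 0.031 and close.

```bash
python3 -m crank '[[0,0,0,0,0,0.2,0.3],[0,0,0,0,0,0.2,0.3],[0,0,0,0,0,0.09,0.3],[0,0,0,0,0,0,0.3],[0,0,0,0,0,0,0.9],[0,0,0,0,0,0,0.9],[0,0,0,0,0,0,0.9],[0,0,0,0,0,0,0.9],[0,0,0,0,0,0,0.9],[0,0,0,0,0,0,0.9]]' 60;python3 -m crank '[[0,0,0,0,0,-0.1,0.9],[0,0,0,0,0,-0.1,0.9],[0,0,0,0,0,0,0.9],[0,0,0,0,0,0,0.9]]'; python3 meas.py | egrep "middle|gate"
```

```text
t: 12.08
tool_pos: [0.4398, -0.0203, 0.0333]
tcp_rot: [0.001, 0.02, 1.0, 0.0]
force: [0.2, 0.7, 5.1]
opening: 0.222
finger_force: 58.9
t: 12.42
tool_pos: [0.4391, -0.0203, 0.0477]
tcp_rot: [0.001, 0.02, 1.0, 0.0]
force: [0.2, 0.7, -1.2]
opening: 0.216
finger_force: 58.6
side leaf_middle conf0.72 topz 0.021 grip [ 0.3714 -0.6864  0.05  ] 75 rect [ 364.9 -646.2] [ 43.8 109.5] 9.7
side leaf_middle conf0.67 topz 0.0217 grip [ 0.4323 -0.0308  0.0506] 20 rect [474.3 -25.3] [105.7  53.3] 0.4
side gate posts [0.5927 0.0362 0.0763] [ 0.5822 -0.0699  0.0758] mid [ 0.5874 -0.0169  0.076 ] yaw -0.098
top leaf_middle conf0.89 topz 0.0248 grip None 0 rect [489.9 -22.5] [40.7 69.3] 89.3
top leaf_middle conf0.57 topz 0.0215 grip [ 0.3739 -0.6831  0.0508] 72 rect [ 367.7 -649.3] [ 43.6 106.9] 10.0
top gate posts [0.596  0.0389 0.0768] [ 0.5857 -0.0673  0.0775] mid [ 0.5908 -0.0142  0.0772] yaw -0.097
```

```bash
python3 -m crank '[[0,0,0.6,0,0.13,0,0.9],[0,0,0,0,0.13,0,0.9],[0,0,0,0,0,0.07,0.9],[0,0,0,0,0,0.06,0.9],[0,0,0,0,0,0,0.9],[0,0,0,0,0,0,0.9]]'; python3 - <<'E'
from h import *
im,d=cams.grab_frame('top')
for s in silhouettes('top','leaf_middle')[:3]:
    P,_=cloud('top',d,s['region']);z=P[:,2];br=cv2.minAreaRect((P[(z>.01)&(z<.045)][:,:2]*1000).astype(np.float32)); print(br,np.median(z))
o=cv2.resize(im[170:260,130:250],(800,600),interpolation=cv2.INTER_CUBIC);cv2.imwrite('pics/c5.png',o[:,:,::-1])
E
```

```text
t: 13.42
tool_pos: [0.4394, -0.001, 0.0368]
tcp_rot: [-0.001, 0.05, 0.999, -0.0]
force: [0.5, 0.0, -1.6]
opening: 0.215
finger_force: 58.7
((488.5600280761719, -6.473848342895508), (40.77543258666992, 73.44515991210938), 85.44479370117188) 0.02379137700343792
((367.9183349609375, -645.3983154296875), (40.34033203125, 99.17186737060547), 9.168968200683594) 0.021674107738691495
```

View pics/c5.png

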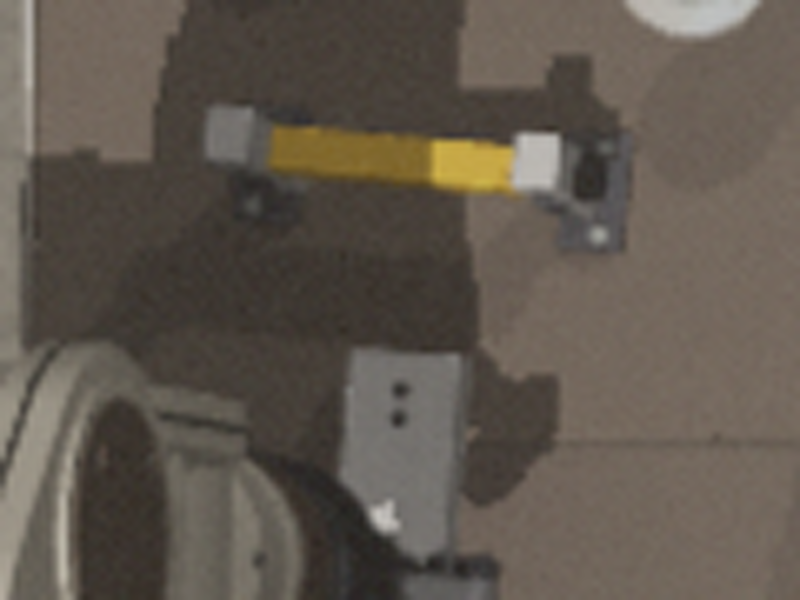

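Leaf at (400,450) lies in line with the passage; the bar is at (390,160). Sliding it in.

```bash
python3 -m crank '[[0,0,0,-0.15,0,0,0.9],[0,0,0,-0.2,0,0,0.9],[0,0,0,-0.2,0,0,0.9],[0,0,0,-0.2,0,0,0.9],[0,0,0,0,0,0,0.9]]';python3 -m crank '[[0,0,0,-0.2,0,0,0.9],[0,0,0,-0.2,0,0,0.9],[0,0,0,-0.15,0,0,0.9],[0,0,0,-0.1,0,0,0.9],[0,0,0,0,0,0,0.9],[0,0,0,0,0,0,0.9]]'
```

```text
t: 13.93
tool_pos: [0.4999, -0.007, 0.0381]
tcp_rot: [0.003, 0.05, 0.999, 0.0]
force: [1.3, 0.6, -0.8]
opening: 0.219
finger_force: 58.7
t: 14.43
tool_pos: [0.5438, -0.0114, 0.0371]
tcp_rot: [-0.001, 0.05, 0.999, 0.0]
force: [0.1, -0.7, -1.3]
opening: 0.218
finger_force: 58.6
```

```bash
python3 -m crank '[[0,0,0,0,0,0.03,0.9],[0,0,0,0,0,0.03,0.9],[0,0,0,0,0,0,0.9],[0,0,0,0,0,0,0.5],[0,0,0,0,0,0,0.5],[0,0,0,0,0,0,0.5]]'; python3 -m crank '[[0,0,0,0,0,-0.15,0.5],[0,0,0,0,0,-0.3,0.5],[0,0,0,0,0,-0.4,0.5],[0,0,0,0,0,-0.4,0.5],[0,0,0,0.3,0,-0.4,0.5],[0,0,0,0.5,0,-0.2,0.5],[0,0,0,0.5,0,0,0.5],[0,0,0,0.5,0,0,0.5],[0,0,0,0.2,0,0,0.5],[0,0,0,0,0,0,0.5]]'
python3 meas.py | egrep "leaf|gate"; python3 - <<'E'
from h import *
A=[]
for c in('side','top'):
    im,d=cams.grab_frame(c)
    cr=im[160:250,265:385] if c=='side' else im[170:260,130:250]
    A.append(cv2.resize(cr,(400,300),interpolation=cv2.INTER_CUBIC))
cv2.imwrite('pics/c6.png',np.hstack(A)[:,:,::-1])
E
```

```text
t: 14.93
tool_pos: [0.5444, -0.0113, 0.033]
tcp_rot: [0.0, 0.05, 0.999, 0.0]
force: [-0.1, 0.5, -0.7]
opening: 0.5
finger_force: 0.0
t: 15.77
tool_pos: [0.3912, 0.0038, 0.1716]
tcp_rot: [-0.001, 0.05, 0.999, 0.0]
force: [-0.2, 0.3, -0.3]
opening: 0.498
finger_force: 0.0
side leaf_thin conf0.94 topz 0.007 grip [ 0.4391 -0.2984  0.0361] 34 rect [ 477.5 -299.9] [ 44.2 101.1] 89.0
side leaf_middle conf0.62 topz 0.0206 grip [ 0.5378 -0.019   0.0511] 20 rect [570.1 -22.1] [82.3 97.5] 42.5
side leaf_thick conf0.64 topz 0.0346 grip [ 0.4311 -0.1889  0.0639] 26 rect [ 470.5 -191.7] [ 54.8 101.1] 80.4
side gate posts [0.5938 0.0392 0.0754] [ 0.5814 -0.0708  0.0764] mid [ 0.5876 -0.0158  0.0759] yaw -0.112
top leaf_thin conf0.62 topz 0.0072 grip [ 0.442  -0.2953  0.0368] 70 rect [ 478.8 -297.6] [ 40.  101.1] 86.4
top leaf_middle conf0.95 topz 0.0214 grip [ 0.5412 -0.0127  0.051 ] 69 rect [579.6 -15.1] [ 41.7 100. ] 85.9
top leaf_middle conf0.60 topz 0.0215 grip [ 0.374  -0.6828  0.0507] 77 rect [ 367.9 -645.7] [ 40.2 100.7] 8.9
top leaf_thick conf0.87 topz 0.0352 grip [ 0.435  -0.1836  0.0643] 71 rect [ 472.4 -190.9] [40.7 99.8] 78.7
top leaf_thick conf0.63 topz 0.0388 grip None 0 rect [589.6 -27.2] [112.9  16. ] 84.5
top gate posts [0.596  0.0393 0.0771] [ 0.5848 -0.0675  0.0768] mid [ 0.5904 -0.0141  0.077 ] yaw -0.104
top gate posts [nan nan nan] [nan nan nan] mid [nan nan nan] yaw nanmeas.py:22: RuntimeWarning: Mean of empty slice.
  a=top[top[:,1]>-.015].mean(0);b=top[top[:,1]<-.015].mean(0)
  ret = um.true_divide(
```

View pics/c6.png

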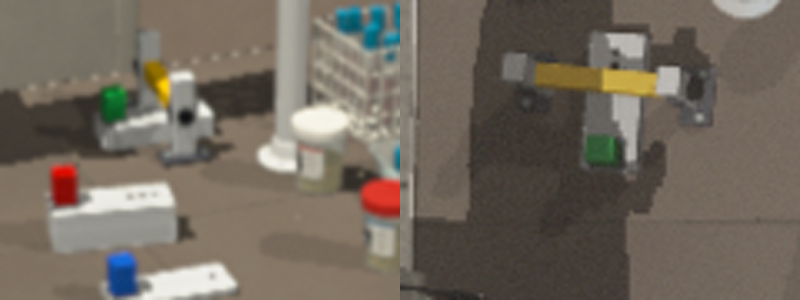

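The green leaf lies flat under the bar, front end sticking out beyond it at (617,42). Its centre is about 11 mm before the bar's middle and less than 2 mm off line. The red and blue leaves are untouched and the arm is clear.

```bash
python3 -c "
from plant import hand_in
print(hand_in())"
```

```text
the job is handed in; nothing more can be done
None
```

The job is handed in: I measured about 34 mm of clearance, so the green leaf now lies flat under the bar, in line with the passage and sticking out about 3 cm on the far side, with roughly 12 mm of play because red (36 mm) is too thick; the red and blue leaves were not moved and lie over 0.2 m from the gate.

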